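# Set up the slide scanner's slot check with gauge blades

## Robot

A 6-joint arm with a two-finger parallel gripper is mounted at the origin on the work surface. World frame = base frame: x ahead of the robot, y to its left, z up, the work surface at z = 0. Lengths are in m, angles in rad, forces in N, time in s.
With the tool pointing down it reaches from about 0.3 to 0.875 m from the base axis. Payload 6.4 kg.
Tool frame: the origin (TCP) lies on the centre line of the jaws, within the pads' length; the fingertips stand ahead of it and the grasp point (between the pads) lies 11 mm behind it (env.tcp_to_tips is the z of the fingertips in the tool frame, in m); z points along the fingers, y is the line along which they close (so a half turn about z gives the same grasp; the last joint's range is limited). The gripper opens to 85 mm and grips with 20 to 120 N. Pads are 22 mm wide; open, the fingers measure 114 mm over their backs; the gripper's body (76 mm by 85 mm) begins 54 mm behind the grasp point. The pads swing forward as they close: fully open they stand 13 mm farther back than shut.
Start: joints at [1.018, 0.181, 1.607, -0, 1.354, -0.206], TCP at [0.195, 0.541, 0.239] pointing down, gripper open.
Joint ranges: [-2.99, 2.99], [-0.89, 2.07], [0.3, 2.58], [-1.14, 4.28], [0, 2.63], [-3.12, 3.12]. Speed limits (rad/s): [2.57, 2.57, 3.01, 3.14, 3.14, 3.14].

## Interface

Orientations are given as a rotation vector (axis times angle).
In Python, from rig import env gives the robot as it stands.
- The arm moves only by the shell command python3 -m creep 'ROWS' [OPENING] [FORCE]. ROWS is text: rows parted by semicolons, each of 6 numbers parted by spaces: the shift along the tool's x, y, z in units of 0.03 m (1.0 is 0.03 m), then the turn, a rotation vector about the tool's x, y, z in units of 0.1 rad (1.0 is 0.1 rad). In form: dx dy dz rx ry rz; .... A call has exactly 10 rows; each row shifts and turns the commanded pose from where the row before left it, along the tool's axes as they then stand; what a row does not reach is not made up. A row lasts 1/12 s, in which the tool goes at most 41.7 mm and 7.16 degrees, less where a joint would pass 70% of its speed; a pose out of reach is approached as far as the arm can. A call with a number of a shift or a turn outside -1 to 1 is refused whole. A call with a gripper value outside its range is refused whole. OPENING is the closure, from 0 (fully open) to 1 (shut), set as the call begins (- or left out, the last holds). The fingers move at their own pace and stop on an object; FORCE is the grip in N (left out, the last holds). Time passes only in rows, so rows that do not move let the fingers close, or fill a call up. It gives the time, the measured TCP pose, the force, the opening and the grip force at its end, in the units of the state.
- env.get_obs(): the state, without advancing time (a new reading comes with each control period).
- env.read_camera(name): name is "scene" or "top"; returns a dict with "frame" (420x560x3 uint8, blue, green, red), "intrinsics" (3x3 intrinsics, pixels), "D" ([k1, k2, p1, p2, k3] as OpenCV has them; the pictures are not rectified), "R" (3x3) and "t" (3): a world point X has camera coordinates R X + t. Camera axes: x right, y down, z forward; pixel columns grow to the right and rows downward; lengths in m; the calibration is good to about 2 mm. A picture is of the moment at which its call begins. There is no depth.
- env.close_job(): hands the job in; it is judged then, once.
The state is a dict: "time_s": time; "qpos": joint angles; "qvel": joint speeds; "tau": joint torques, N m; "position": TCP position; "tcp_rot": TCP orientation; "force": force on the tool from outside, world axes, zero at the start; "wrist_torque": the same for the moment, N m; "grip_width": finger opening in m; "grip_force": force on a finger pad.
Only numpy, scipy, OpenCV 4.12 (cv2) and the standard library are available. Lean on these libraries where they do the work, as an engineer would, in place of code of your own. Each camera call takes 0.05 s, during which the arm holds its last target. There are 200 camera calls.

## Task

Set the slide scanner up for its slot check: push the control box's slide switch fully over to the orange end, then lift the grey cover off the scanner's pins and stand it on its skirts in the middle of the blue mat, roughly square with the mat. Then slide each gauge blade on the bench, lying flat, tip first into the middle of the slot of its own colour until the slot's mouth lies on the blade's black band - nothing stops it there - and let go. When all the blades are in, push the switch fully back to the green end, and leave the other things on the bench where they are.

Things in the scene. Friction and masses are not known exactly. Their poses are not given: they have to be found in the camera images.
- scanner: slide scanner, fixed: white box 100 mm deep (x), 204 wide (y), top 74 above the bench, on a grey base 26 tall that runs out 35 mm in front (-x) as a ledge. Origin: on the bench under the box's middle; +x from its front face (x = -50 mm) to its back. Two steel pins, 10 mm thick, 16 tall, on its top at x = 0, y = +-80. Slots at y = 66 (red), 0 (yellow), -66 mm (blue)
- cover: loose grey cover, 0.35 kg: plate 126 (x) by 204 (y) by 5 mm with front and back skirts 45 deep; holes fit loosely over the scanner's pins. Starts seated square on it, closing the slots. Origin: middle, at the skirts' lower edges (it stands on them); plate top z = 50 mm. Black grip bar on top: centred, 70 along x, 14 along y, z = 50 to 80. Lift 50 mm to clear the box, 65 to clear pins too
- mat: blue mat fixed on the bench, 170 (x) by 260 (y) mm, 3 thick; origin: middle of its underside
- control: control box of the scanner, fixed, 100 (x) by 120 (y) by 46 mm tall; origin: middle of its underside. A slide switch in its top moves along the box's y axis: orange mark at the +y end, green mark at the -y end
- ridge (a point): top of the small white ridge of the slide switch: middle of the ridge. The ridge is 26 mm along the control box's x, 6 mm along its y and stands 9 mm above the switch plate, which is flush (2 mm proud at most) with the box top. Axes as the control box
- switch (a joint): travel of the slide switch in m: 0 = green end (run), 0.022 = orange end (service), growing along the control box's +y. It snaps over at mid-travel; about 2.5 N starts it. It starts at the green end
- blade_red: steel gauge blade 110 mm long (x), 40 wide (y), 5 thick, with a 12 mm wide black band across its middle and an upright red tab to hold it by. Origin: underside, middle of the band; +x to the tip (at 55 mm), z up. Tab: centre x = -35, y = 0, 30 mm along x, 12 along y, from z = 5 to 50 mm. About 0.12 kg. Starts flat on the bench, tab up; may be absent
- blade_yellow: steel gauge blade 110 mm long (x), 40 wide (y), 5 thick, with a 12 mm wide black band across its middle and an upright yellow tab to hold it by. Origin: underside, middle of the band; +x to the tip (at 55 mm), z up. Tab: centre x = -35, y = 0, 30 mm along x, 12 along y, from z = 5 to 50 mm. About 0.12 kg. Starts flat on the bench, tab up; may be absent
- blade_blue: steel gauge blade 110 mm long (x), 40 wide (y), 5 thick, with a 12 mm wide black band across its middle and an upright blue tab to hold it by. Origin: underside, middle of the band; +x to the tip (at 55 mm), z up. Tab: centre x = -35, y = 0, 30 mm along x, 12 along y, from z = 5 to 50 mm. About 0.12 kg. Starts flat on the bench, tab up; may be absent
- slot_red (a point): mouth of the scanner's red slot: mid-width, on the slot floor (26 mm above the bench), in the plane of the front face where the slot's roof begins. +x points into the slot, z up. Slot 46 mm wide (y), 8 high, 75 deep, so nothing stops a blade at its band. The floor runs on 35 mm outside as an open ledge. red patches on ledge, face and top edge
- slot_yellow (a point): mouth of the scanner's yellow slot: mid-width, on the slot floor (26 mm above the bench), in the plane of the front face where the slot's roof begins. +x points into the slot, z up. Slot 46 mm wide (y), 8 high, 75 deep, so nothing stops a blade at its band. The floor runs on 35 mm outside as an open ledge. yellow patches on ledge, face and top edge
- slot_blue (a point): mouth of the scanner's blue slot: mid-width, on the slot floor (26 mm above the bench), in the plane of the front face where the slot's roof begins. +x points into the slot, z up. Slot 46 mm wide (y), 8 high, 75 deep, so nothing stops a blade at its band. The floor runs on 35 mm outside as an open ledge. blue patches on ledge, face and top edge
- beaker: glass beaker, 84 mm across, 110 tall; a bystander, origin at the middle of its underside
- bottle: white plastic bottle, 60 mm across, 130 tall; a bystander, origin at the middle of its underside
- jar: amber jar with blue cap, 56 mm across, 75 tall; a bystander, origin at the middle of its underside
- dish: closed petri dish, 90 mm across, 16 tall; a bystander, origin at the middle of its underside
- slidebox: flat blue slide box, 90 x 150 x 30 mm; a bystander, origin at the middle of its underside
- marker: black and green marker pen, 20 x 125 x 14 mm; a bystander, origin at the middle of its underside
- tipbox: clear tip box with orange rack, 85 x 100 x 50 mm; a bystander, origin at the middle of its underside

How it is judged:
On the way, in this order (a step that is already met when the one before it is completed fails the run):
1. the switch is at the orange end (value of joint switch above 0.018 m), for 0.2 s.
2. the cover stands on the mat, let go (x of cover in the frame of mat between -0.045 and 0.045 m and y of cover in the frame of mat between -0.045 and 0.045 m and angle between the x axis of cover and the x axis of mat, either way round below 0.3 rad and angle between cover's own z axis and vertical below 0.1 rad and height (world z) of cover below 0.008 m and linear speed of cover below 0.02 m/s and contact force between the fingers and cover below 0.1 N), for 0.2 s.
3. every blade present is in the slot of its colour with the mouth on its black band (x of blade_red in the frame of slot_red between -0.007 and 0.007 m and y of blade_red in the frame of slot_red between -0.005 and 0.005 m and z of blade_red in the frame of slot_red between -0.003 and 0.005 m and angle between the x axis of blade_red and the x axis of slot_red, either way round below 0.12 rad and angle between each of blade_red, blade_yellow, blade_blue's own z axis and vertical below 0.1 rad and linear speed of each of blade_red, blade_yellow, blade_blue below 0.02 m/s and x of blade_yellow in the frame of slot_yellow between -0.007 and 0.007 m and y of blade_yellow in the frame of slot_yellow between -0.005 and 0.005 m and z of blade_yellow in the frame of slot_yellow between -0.003 and 0.005 m and angle between the x axis of blade_yellow and the x axis of slot_yellow, either way round below 0.12 rad and x of blade_blue in the frame of slot_blue between -0.007 and 0.007 m and y of blade_blue in the frame of slot_blue between -0.005 and 0.005 m and z of blade_blue in the frame of slot_blue between -0.003 and 0.005 m and angle between the x axis of blade_blue and the x axis of slot_blue, either way round below 0.12 rad), for 0.2 s.
4. the switch is back at the green end (value of joint switch below 0.004 m), for 0.2 s.
At the end, for the whole second after the job is handed in: Each blade lies in its own colour's slot, band centre within 7 mm of the mouth, 5 mm of the slot's middle, square to 0.12 rad; the cover stands on the mat, within 45 mm of its middle along each axis, square to 0.3 rad; the switch is within 4 mm of green; all at rest (all of step 3 and x of cover in the frame of mat between -0.045 and 0.045 m and y of cover in the frame of mat between -0.045 and 0.045 m and angle between the x axis of cover and the x axis of mat, either way round below 0.3 rad and angle between cover's own z axis and vertical below 0.1 rad and height (world z) of cover below 0.008 m and linear speed of cover below 0.02 m/s and value of joint switch below 0.004 m); the robot touches nothing.
It fails at once if a bystander is pushed more than 30 mm (distance of any of beaker, bottle, jar, dish, slidebox, marker, tipbox from where it was at the start of the episode above 0.03 m).
It fails at once if the beaker, bottle or jar is tipped over (angle between any of beaker, bottle, jar's own z axis and vertical above 0.5 rad).
Of blade_red, blade_yellow, blade_blue only 2 to 3 are there at a start; the rules pass over those that are not, and their reading is None.
At some moment in a run one of blade_red, blade_yellow, blade_blue may be knocked a few centimetres aside while the robot is not near it.
It also fails if it takes over 210 s, if anything falls off the work surface, if the arm or the gripper's body presses on something with over 40 N, if the wrist force passes 120 N, or if a joint passes its speed limit or range.

## Working session

There is one attempt and no reset: what is moved stays moved. The work goes in short steps, Python scripts to look and compute and a shell command to move; the robot and the scene stay as the last step left them, time stands still between calls to the robot, and variables do not carry over. Pictures are saved under pics/ and viewed, at most 15 in all, crops included, and the job is handed in when it is done.

```bash
ls; mkdir -p pics; python3 - <<'E'
from rig import env
import cv2
print(env.get_obs()); print(env.tcp_to_tips)
for n in("scene","top"):
    c=env.read_camera(n); cv2.imwrite(f"pics/{n}0.png",c["frame"]); print(c["intrinsics"],c["D"],c["R"],c["t"])
E
```

```text
pics
{'time_s': 0.0, 'qpos': array([ 1.01770109e+00,  1.81581654e-01,  1.60798462e+00, -2.94518718e-05,
        1.35378732e+00, -2.06288285e-01]), 'qvel': array([-0.00020704, -0.00183893, -0.00128554, -0.00090407,  0.00105766,
       -0.00031715]), 'tau': array([ 1.20366029e-03, -4.44870615e+01, -3.51336157e+01, -2.78956722e-04,
        9.00539366e-03, -3.36524046e-06]), 'position': array([0.19514285, 0.54031206, 0.2383726 ]), 'tcp_rot': array([-5.41919100e-01, -3.09386309e+00,  2.58529285e-03]), 'force': array([-0.19260381, -0.06300817, -0.35120547]), 'wrist_torque': array([ 0.01574405,  0.02519924, -0.05711985]), 'grip_force': 0.0, 'grip_width': 0.0855576278681165}
0.008
[[443.77801861   0.         274.84717296]
 [  0.         443.77801861 206.07459402]
 [  0.           0.           1.        ]] [-0.13452869  0.          0.          0.          0.        ] [[-0.60912072  0.79307328 -0.0025939 ]
 [ 0.66510538  0.50904788 -0.5463562 ]
 [-0.43198008 -0.3345221  -0.83754891]] [ 0.38325862 -0.32780587  1.54926482]
[[441.08306384   0.         279.97861952]
 [  0.         441.08306384 210.3199224 ]
 [  0.           0.           1.        ]] [-0.06064018  0.          0.          0.          0.        ] [[-0.00678324 -0.99977377 -0.02015935]
 [-0.98566285  0.01008361 -0.16842525]
 [ 0.16859042  0.01872785 -0.98550826]] [-0.01600911  0.62368094  1.14234815]
```

View pics/top0.png

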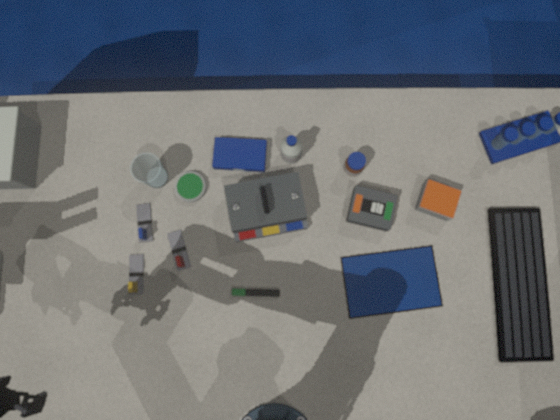

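View pics/scene0.png

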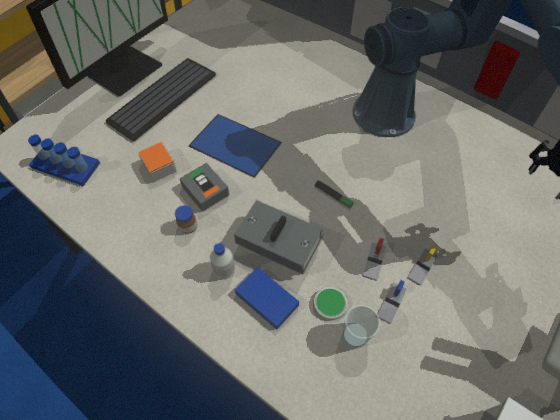

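The top picture shows (image up = +x, left = +y) the scanner with cover near (265,200), control box at (373,207), mat at (391,281), and three blades: blue (145,222), red (178,250), yellow (136,272), tips pointing up the picture. The scene picture shows the same layout, with nothing on the mat.

```bash
cat > h.py <<'E'
import numpy as np, cv2
from rig import env
def cam(n):
    c=env.read_camera(n); c["D"]=np.array(c["D"],float); return c
def ray(c,uv,z):
    uv=np.array(uv,float).reshape(-1,1,2)
    n=cv2.undistortPoints(uv,c["intrinsics"],c["D"])[:,0]
    d=np.c_[n,np.ones(len(n))]@c["R"]; o=-c["R"].T@c["t"]
    return o+d*((z-o[2])/d[:,2])[:,None]
def proj(c,X):
    X=np.array(X,float).reshape(-1,3)
    return cv2.projectPoints(X,cv2.Rodrigues(c["R"])[0],c["t"],c["intrinsics"],c["D"])[0][:,0]
def crop(img,x0,y0,w,h,s,name):
    cv2.imwrite(name,cv2.resize(img[y0:y0+h,x0:x0+w],None,fx=s,fy=s,interpolation=cv2.INTER_CUBIC))
E
python3 - <<'E'
from h import *
c=cam("top"); f=c["frame"]; print(-c["R"].T@c["t"])
crop(f,110,160,200,145,4,"pics/a.png"); crop(f,330,170,130,150,4,"pics/b.png")
E
```

```text
[ 0.42204158 -0.04368817  1.23051442]
```

View pics/a.png

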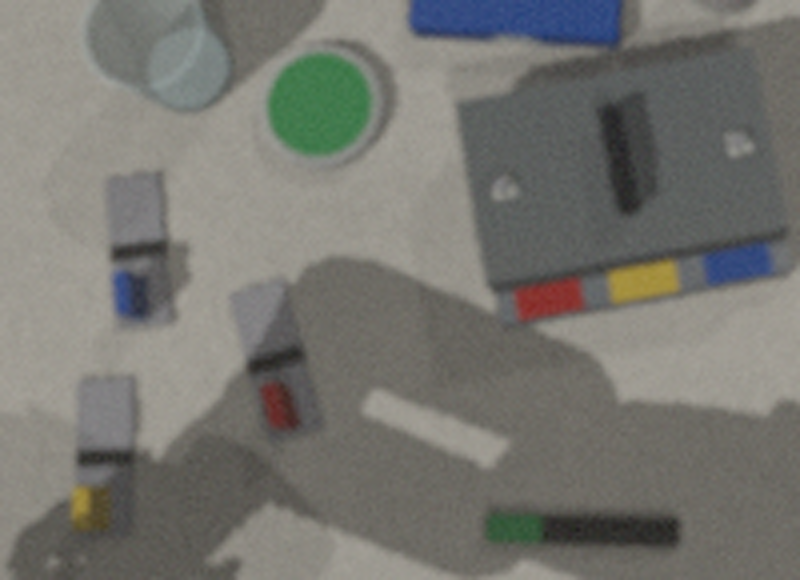

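View pics/b.png

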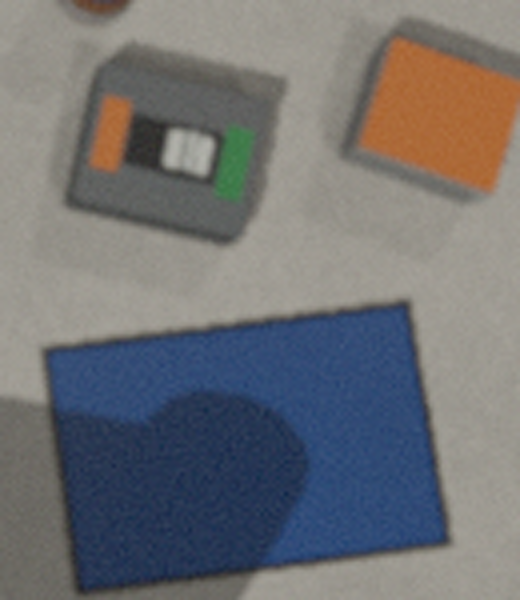

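Crop a shows the cover plate corners at (458,103),(748,47),(785,230),(495,287), the three blades with bands at blue (139,250), red (276,359) and yellow (105,457). Crop b shows the mat corners at (46,350),(409,302),(449,544),(80,592), the orange mark around (112,133), the green around (235,163) and the ridge near (188,152).

```bash
cat > fit.py <<'E'
from h import *
from scipy.optimize import least_squares
def fit(c,px,model,x0):
    model=np.array(model,float)/1000; px=np.array(px,float)
    def P(p):
        co,s=np.cos(p[2]),np.sin(p[2])
        return np.c_[p[0]+co*model[:,0]-s*model[:,1],p[1]+s*model[:,0]+co*model[:,1],model[:,2]]
    r=least_squares(lambda p:(proj(c,P(p))-px).ravel(),x0,loss='soft_l1')
    return r.x, np.round((proj(c,P(r.x))-px),1).tolist()
def A(pts,x0=110,y0=160,s=4): return [((u+.5)/s-.5+x0,(v+.5)/s-.5+y0) for u,v in pts]
E
cat > m1.py <<'E'
from fit import *
c=cam("top")
pr=lambda n,r:print(n,np.round(r[0],4),r[1])
pr("cover",fit(c,A([(458,103),(748,47),(785,230),(495,287)]),[(63,102,79),(63,-102,79),(-63,-102,79),(-63,102,79)],[.45,.0,.1]))
# bars/pins
pr("pins",fit(c,A([(507,187),(740,143)]),[(0,80,90),(0,-80,90)],[.45,.0,.1]))
B=lambda p:A(p,330,170)
pr("mat",fit(c,B([(46,350),(409,302),(449,544),(80,592)]),[(85,130,3),(85,-130,3),(-85,-130,3),(-85,130,3)],[.25,-.3,.1]))
pr("ctrl",fit(c,B([(127,70),(285,105)]) if 0 else B([(105,95),(255,128),(243,202),(90,168)]),[(24,50,46),(24,-50,46),(-24,-50,46),(-24,50,46)],[.45,-.3,-.2]))
print("marks",ray(c,B([(105,95),(132,99),(120,172),(90,168),(227,125),(255,128),(243,202),(215,198)]),.047)[:,:2].round(4).tolist())
print("ridge",ray(c,B([(188,152),(165,152),(213,152)]),.055)[:,:2].round(4).tolist())
M=[(55,20,5),(55,-20,5),(0,20,5),(0,-20,5)]
pr("blue",fit(c,A([(107,177),(160,171),(113,252),(166,246)]),M,[.4,.3,0]))
pr("red",fit(c,A([(231,295),(286,280),(250,367),(303,353)]),M,[.4,.2,0]))
pr("yel",fit(c,A([(80,377),(133,376),(79,458),(132,457)]),M,[.3,.3,0]))
print("patch",ray(c,A([(516,290),(582,280),(583,312),(517,320),(773,246),(773,274)]),.026)[:,:2].round(4).tolist())
E
python3 m1.py
```

```text
cover [0.6444 0.0183 0.1828] [[-0.9, 0.3], [1.2, -0.0], [1.3, -0.3], [-2.2, 0.1]]
pins [0.6428 0.0159 0.1785] [[-0.7, 0.1], [0.7, -0.1]]
mat [ 0.4315 -0.3253  0.1158] [[-0.9, -0.8], [0.5, -0.6], [1.2, 0.4], [-0.5, 0.9]]
ctrl [ 0.6322 -0.2746 -0.2265] [[0.7, 1.0], [-0.8, 0.4], [-1.0, -1.1], [1.1, -0.4]]
marks [[0.6694, -0.2292], [0.6664, -0.2476], [0.6159, -0.2375], [0.6189, -0.2172], [0.6477, -0.3118], [0.6454, -0.3308], [0.5945, -0.3201], [0.5974, -0.3012]]
ridge [[0.6279, -0.2827], [0.628, -0.2671], [0.6277, -0.2996]]
blue [0.6022 0.365  0.1168] [[-0.2, 0.1], [0.3, -0.2], [-0.4, 0.2], [0.2, -0.1]]
red [0.522  0.2638 0.2687] [[0.0, -0.3], [-0.1, -0.4], [-0.2, 0.5], [0.3, 0.1]]
yel [0.4562 0.383  0.0237] [[-0.3, 0.3], [0.4, 0.2], [-0.5, -0.2], [0.3, -0.3]]
patch [[0.5683, 0.0936], [0.5749, 0.048], [0.5527, 0.0473], [0.5476, 0.0927], [0.5972, -0.0837], [0.5778, -0.0834]]
```

```bash
cat > plan.py <<'E'
# args: waypoints "x,y,z,deg" ; deg = world direction of tool y. prints rz units then shift units (in turned frame)
import sys
from rig import env
import numpy as np
from scipy.spatial.transform import Rotation as Ro
o=env.get_obs(); R=Ro.from_rotvec(o["tcp_rot"]); p=o["position"]
y=R.as_matrix()[:,1]
print("now",p.round(4),"yang",np.degrees(np.arctan2(y[1],y[0])).round(2),"F",o["force"].round(1),"w",round(o["grip_width"],4),"gf",round(o["grip_force"],1),"t",round(o["time_s"],2))
for w in sys.argv[1:]:
    x=[float(v) for v in w.split(",")]; a=np.radians(x[3])
    Y=np.array([np.cos(a),np.sin(a),0]); Z=np.array([0,0,-1.]); T=Ro.from_matrix(np.c_[np.cross(Y,Z),Y,Z])
    print(w,"rot",((R.inv()*T).as_rotvec()/.1).round(2),"shift",(T.inv().apply(np.array(x[:3])-p)/.03).round(2), "| shift-in-old-frame",(R.inv().apply(np.array(x[:3])-p)/.03).round(2))
    R=T;p=np.array(x[:3])
E
python3 plan.py .628,-.284,.2,76 .628,-.284,.06,76 .633,-.2625,.06,76
```

```text
now [0.1952 0.5405 0.2387] yang 70.13 F [-0.8 -0.2 -0.3] w 0.0855 gf 0.0 t 0.2
.628,-.284,.2,76 rot [-0.01 -0.   -1.02] shift [-20.65 -23.18   1.29] | shift-in-old-frame [-22.91 -20.94   1.31]
.628,-.284,.06,76 rot [0. 0. 0.] shift [0.   0.   4.67] | shift-in-old-frame [0.   0.   4.67]
.633,-.2625,.06,76 rot [0. 0. 0.] shift [0.01 0.74 0.  ] | shift-in-old-frame [0.01 0.74 0.  ]
```

```bash
python3 -m creep '0 0 0 0 0 -1.02;-.7 -.8 0 0 0 0;-.7 -.8 0 0 0 0;-.7 -.8 0 0 0 0;-.7 -.8 0 0 0 0;-.7 -.8 0 0 0 0;-.7 -.8 0 0 0 0;-.7 -.8 0 0 0 0;-.7 -.8 0 0 0 0;-.7 -.8 0 0 0 0' 0.7 20 >/dev/null
python3 -m creep '-.7 -.8 0 0 0 0;-.7 -.8 0 0 0 0;-.7 -.8 0 0 0 0;-.7 -.8 0 0 0 0;-.7 -.8 0 0 0 0;-.7 -.8 0 0 0 0;-.7 -.8 0 0 0 0;-.7 -.8 0 0 0 0;-.7 -.8 0 0 0 0;-.7 -.8 0 0 0 0'
python3 -m creep '-.7 -.8 0 0 0 0;-.7 -.8 0 0 0 0;-.7 -.8 0 0 0 0;-.7 -.8 0 0 0 0;-.7 -.8 0 0 0 0;-.7 -.8 0 0 0 0;-.7 -.8 0 0 0 0;-.7 -.8 0 0 0 0;-.7 -.8 .8 0 0 0;-.7 -.8 .5 0 0 0'
python3 plan.py .628,-.284,.075,76 .628,-.284,.06,76
```

```text
time_s: 1.03
position: [0.3115, 0.2423, 0.2393]
tcp_rot: [0.541, 3.094, 0.0]
force: [1.4, 0.4, -0.2]
grip_width: 0.0852
grip_force: 0.0
time_s: 1.87
position: [0.4277, -0.0551, 0.1997]
tcp_rot: [0.542, 3.093, -0.0]
force: [0.4, -0.3, 0.1]
grip_width: 0.0855
grip_force: 0.0
now [ 0.4277 -0.0551  0.1997] yang 70.1 F [ 0.4 -0.3  0.1] w 0.0855 gf 0.0 t 1.87
.628,-.284,.075,76 rot [-0.    0.01 -1.03] shift [-8.32 -5.79  4.16] | shift-in-old-frame [-8.87 -4.9   4.17]
.628,-.284,.06,76 rot [0. 0. 0.] shift [0.  0.  0.5] | shift-in-old-frame [0.  0.  0.5]out of range: row 1 has -1.02, outside -1 to 1
```

```bash
python3 -m creep '0 0 0 0 0 -.5;0 0 0 0 0 -.53;-1 -.7 0 0 0 0;-1 -.7 0 0 0 0;-1 -.7 0 0 0 0;-1 -.7 0 0 0 0;-1 -.7 0 0 0 0;-1 -.7 0 0 0 0;-1 -.7 .5 0 0 0;-1 -.7 .5 0 0 0' .7 20 >/dev/null
python3 -m creep '-.32 -.19 .7 0 0 0;0 0 .7 0 0 0;0 0 .6 0 0 0;0 0 .5 0 0 0;0 0 .3 0 0 0;0 0 .3 0 0 0;0 0 0 0 0 0;0 0 0 0 0 0;0 0 0 0 0 0;0 0 0 0 0 0'
python3 plan.py .628,-.284,.06,76
python3 - <<'E'
from h import *
crop(cam("scene")["frame"],140,120,150,110,5,"pics/c.png")
E
```

```text
time_s: 3.53
position: [0.6284, -0.2827, 0.0789]
tcp_rot: [0.382, 3.116, -0.002]
force: [0.0, -1.0, -0.8]
grip_width: 0.0259
grip_force: 0.0
now [ 0.6284 -0.2827  0.0789] yang 76.04 F [ 0.  -1.  -0.8] w 0.0259 gf 0.0 t 3.53
.628,-.284,.06,76 rot [-0.01  0.02  0.01] shift [ 0.   -0.05  0.63] | shift-in-old-frame [ 0.   -0.05  0.63]
```

View pics/c.png

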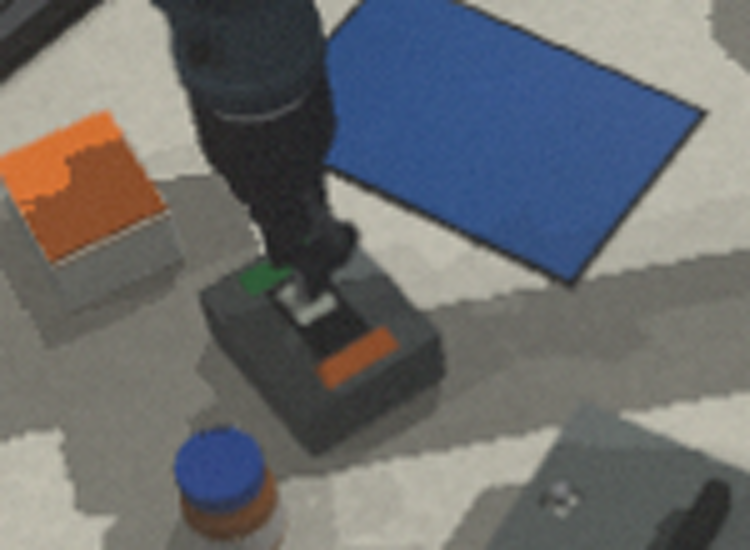

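The fingers (300,270) straddle above the white switch plate between the green and orange marks. Descend and grip.

```bash
python3 -m creep '0 0 .2 0 0 0;0 0 .2 0 0 0;0 0 .2 0 0 0;0 0 0 0 0 0;0 0 0 0 0 0;0 0 0 0 0 0;0 0 0 0 0 0;0 0 0 0 0 0;0 0 0 0 0 0;0 0 0 0 0 0' 
python3 -m creep '0 0 0 0 0 0;0 0 0 0 0 0;0 0 0 0 0 0;0 0 0 0 0 0;0 0 0 0 0 0;0 0 0 0 0 0;0 0 0 0 0 0;0 0 0 0 0 0;0 0 0 0 0 0;0 0 0 0 0 0' 1 20
```

```text
time_s: 4.42
position: [0.6277, -0.2823, 0.0595]
tcp_rot: [0.382, 3.118, -0.0]
force: [0.3, 0.1, 0.4]
grip_width: 0.0256
grip_force: 0.0
time_s: 5.25
position: [0.6276, -0.2824, 0.0594]
tcp_rot: [0.382, 3.118, -0.0]
force: [-0.9, -2.0, 2.7]
grip_width: 0.0051
grip_force: 23.0
```

Gripped the ridge (width ≈ 6 mm). Slide toward orange.

```bash
python3 -m creep '0 .1 0 0 0 0;0 .1 0 0 0 0;0 .1 0 0 0 0;0 .1 0 0 0 0;0 .1 0 0 0 0;0 .1 0 0 0 0;0 .1 0 0 0 0;0 .05 0 0 0 0;0 0 0 0 0 0;0 0 0 0 0 0'
python3 plan.py
python3 - <<'E'
from h import *
crop(cam("scene")["frame"],140,120,150,110,5,"pics/d.png")
E
```

```text
time_s: 6.08
position: [0.6329, -0.2617, 0.0595]
tcp_rot: [0.382, 3.118, -0.004]
force: [-1.4, -4.7, 3.4]
grip_width: 0.005
grip_force: 23.0
now [ 0.6329 -0.2617  0.0595] yang 76.03 F [-1.4 -4.7  3.4] w 0.005 gf 23.0 t 6.08
```

View pics/d.png

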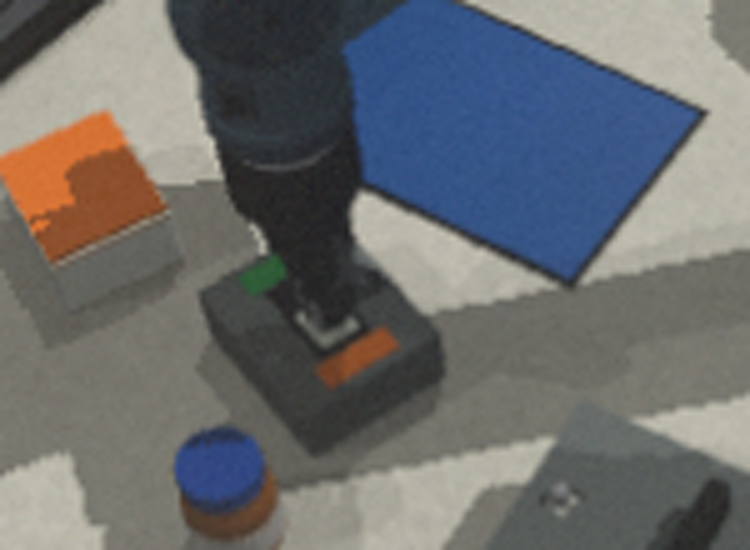

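The plate (330,330) is now beside the orange mark with only a sliver of gap; push a touch more, then release, rise and head for the cover.

```bash
python3 -m creep '0 .1 0 0 0 0;0 .1 0 0 0 0;0 0 0 0 0 0;0 0 0 0 0 0;0 0 0 0 0 0;0 0 0 0 0 0;0 0 0 0 0 0;0 0 0 0 0 0;0 0 0 0 0 0;0 0 0 0 0 0'
python3 plan.py
python3 -m creep '0 0 0 0 0 0;0 0 0 0 0 0;0 0 0 0 0 0;0 0 0 0 0 0;0 0 0 0 0 0;0 0 -.2 0 0 0;0 0 -1 0 0 0;0 0 -1 0 0 0;0 0 -1 0 0 0;0 0 -1 0 0 0' .5
python3 plan.py .643,.017,.18,100.3 .643,.017,.112,100.3 .643,.017,.192,100.3 .4315,-.3253,.192,96.6
```

```text
time_s: 6.97
position: [0.633, -0.2613, 0.0595]
tcp_rot: [0.384, 3.118, -0.015]
force: [-6.9, -21.8, -2.1]
grip_width: 0.0052
grip_force: 22.7
now [ 0.633  -0.2613  0.0595] yang 75.94 F [ -6.9 -21.8  -2.1] w 0.0052 gf 22.7 t 6.97
time_s: 7.8
position: [0.6345, -0.254, 0.1871]
tcp_rot: [0.381, 3.118, 0.0]
force: [0.4, -0.6, 0.0]
grip_width: 0.0426
grip_force: 0.0
now [ 0.6345 -0.254   0.1871] yang 76.07 F [ 0.4 -0.6  0. ] w 0.0426 gf 0.0 t 7.8
.643,.017,.18,100.3 rot [ 0.    0.   -4.23] shift [-1.89  8.84  0.24] | shift-in-old-frame [1.9  8.84 0.24]
.643,.017,.112,100.3 rot [0. 0. 0.] shift [0.   0.   2.27] | shift-in-old-frame [0.   0.   2.27]
.643,.017,.192,100.3 rot [0. 0. 0.] shift [ 0.    0.   -2.67] | shift-in-old-frame [ 0.    0.   -2.67]
.4315,-.3253,.192,96.6 rot [0.   0.   0.65] shift [  8.31 -10.52   0.  ] | shift-in-old-frame [ 8.98 -9.97  0.  ]
```

Force of 22 N against the stop: the switch is fully at orange. Now the cover.

```bash
python3 -m creep '0 0 0 0 0 -.85;0 0 0 0 0 -.85;0 0 0 0 0 -.85;0 0 0 0 0 -.85;0 0 0 0 0 -.83;-.3 1 0 0 0 0;-.3 1 0 0 0 0;-.3 1 0 0 0 0;-.3 1 0 0 0 0;-.2 1 0 0 0 0' .5 >/dev/null
python3 -m creep '-.2 1 0 0 0 0;-.2 1 0 0 0 0;-.1 1 .3 0 0 0;0 .84 .5 0 0 0;0 0 .6 0 0 0;0 0 .3 0 0 0;0 0 0 0 0 0;0 0 0 0 0 0;0 0 0 0 0 0;0 0 0 0 0 0' >/dev/null
python3 plan.py .643,.017,.091,100.3
python3 - <<'E'
from h import *
crop(cam("scene")["frame"],210,160,140,110,5,"pics/e.png")
E
```

```text
now [0.6443 0.0155 0.1357] yang 100.2 F [ 0.   0.9 -0.3] w 0.0428 gf 0.0 t 9.47
.643,.017,.091,100.3 rot [-0.01  0.02 -0.02] shift [0.03 0.06 1.49] | shift-in-old-frame [0.04 0.06 1.49]
```

View pics/e.png

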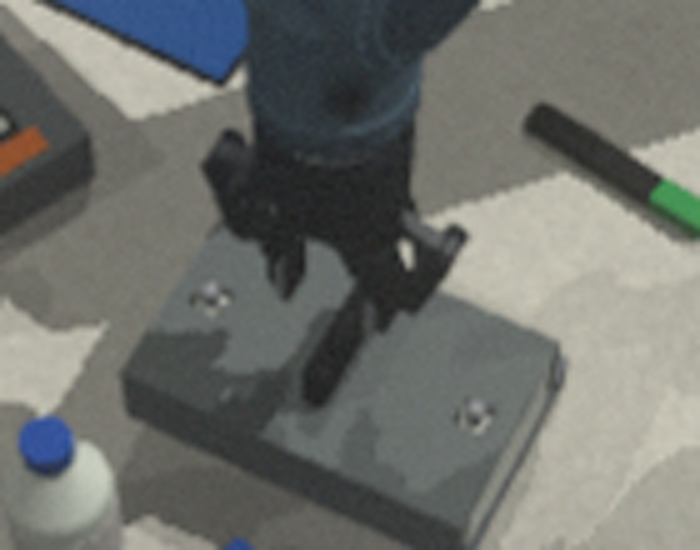

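The open fingers (285,285 and 380,320) straddle the black bar (340,340). Descend, close and lift straight up.

```bash
python3 -m creep '0 .06 .3 0 0 0;0 0 .4 0 0 0;0 0 .4 0 0 0;0 0 .2 0 0 0;0 0 .19 0 0 0;0 0 0 0 0 0;0 0 0 0 0 0;0 0 0 0 0 0;0 0 0 0 0 0;0 0 0 0 0 0' .5
python3 -m creep '0 0 0 0 0 0;0 0 0 0 0 0;0 0 0 0 0 0;0 0 0 0 0 0;0 0 0 0 0 0;0 0 0 0 0 0;0 0 0 0 0 0;0 0 0 0 0 0;0 0 0 0 0 0;0 0 0 0 0 0' 1 80
python3 -m creep '0 0 -.1 0 0 0;0 0 -.2 0 0 0;0 0 -.3 0 0 0;0 0 -.3 0 0 0;0 0 -.4 0 0 0;0 0 -.4 0 0 0;0 0 -.4 0 0 0;0 0 -.5 0 0 0;0 0 -.5 0 0 0;0 0 -.5 0 0 0'
python3 plan.py .4315,-.3253,.2,96.6 .4315,-.3253,.080,96.6  .4315,-.3253,.065,96.6
```

```text
time_s: 10.35
position: [0.6434, 0.0183, 0.0903]
tcp_rot: [-0.281, 3.128, -0.0]
force: [0.2, 0.0, -0.0]
grip_width: 0.0428
grip_force: 0.0
time_s: 11.18
position: [0.6433, 0.0185, 0.0902]
tcp_rot: [-0.281, 3.128, 0.0]
force: [-1.0, 2.4, 5.1]
grip_width: 0.0127
grip_force: 79.6
time_s: 12.02
position: [0.6431, 0.0183, 0.1996]
tcp_rot: [-0.281, 3.128, -0.0]
force: [0.3, 0.2, -3.2]
grip_width: 0.0127
grip_force: 78.4
now [0.6431 0.0183 0.1996] yang 100.27 F [ 0.3  0.2 -3.2] w 0.0127 gf 78.4 t 12.02
.4315,-.3253,.2,96.6 rot [-0.    0.01  0.64] shift [ 8.320e+00 -1.057e+01 -1.000e-02] | shift-in-old-frame [  8.98 -10.01  -0.02]
.4315,-.3253,.080,96.6 rot [0. 0. 0.] shift [0. 0. 4.] | shift-in-old-frame [0. 0. 4.]
.4315,-.3253,.065,96.6 rot [0. 0. 0.] shift [0.  0.  0.5] | shift-in-old-frame [0.  0.  0.5]
```

```bash
python3 -m creep '0 0 0 0 0 .3;0 0 0 0 0 .34;.35 -.4 0 0 0 0;.7 -.85 0 0 0 0;.8 -.99 0 0 0 0;.8 -1 0 0 0 0;.8 -1 0 0 0 0;.8 -1 0 0 0 0;.8 -1 0 0 0 0;.8 -1 0 0 0 0' >/dev/null
python3 -m creep '.8 -1 0 0 0 0;.7 -1 0 0 0 0;.5 -.8 0 0 0 0;.2 -.5 .2 0 0 0;.07 -.03 .5 0 0 0;0 0 .7 0 0 0;0 0 .7 0 0 0;0 0 .7 0 0 0;0 0 .6 0 0 0;0 0 .3 0 0 0' >/dev/null
python3 -m creep '0 0 .2 0 0 0;0 0 .2 0 0 0;0 0 0 0 0 0;0 0 0 0 0 0;0 0 0 0 0 0;0 0 0 0 0 0;0 0 0 0 0 0;0 0 0 0 0 0;0 0 0 0 0 0;0 0 0 0 0 0'
python3 plan.py .4315,-.3253,.065,96.6
python3 - <<'E'
from h import *
crop(cam("scene")["frame"],170,90,140,110,5,"pics/f.png")
E
```

```text
time_s: 14.52
position: [0.4374, -0.3247, 0.0747]
tcp_rot: [-0.181, 3.136, -0.0]
force: [-0.1, 0.8, -3.7]
grip_width: 0.0125
grip_force: 78.4
now [ 0.4374 -0.3247  0.0747] yang 96.6 F [-0.1  0.8 -3.7] w 0.0125 gf 78.4 t 14.52
.4315,-.3253,.065,96.6 rot [-0.  0.  0.] shift [0.2  0.   0.32] | shift-in-old-frame [0.2  0.   0.32]
```

View pics/f.png

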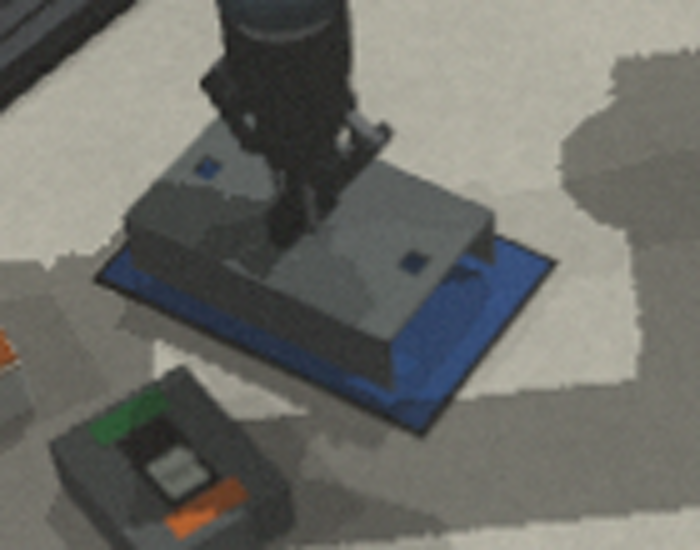

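The cover hangs level, 1 cm over the mat, square and central; the switch plate at (180,470) is against orange. Lower and release.

```bash
python3 -m creep '.2 0 .1 0 0 0;0 0 .1 0 0 0;0 0 .08 0 0 0;0 0 .06 0 0 0;0 0 .04 0 0 0;0 0 0 0 0 0;0 0 0 0 0 0;0 0 0 0 0 0;0 0 0 0 0 0;0 0 0 0 0 0' 
python3 -m creep '0 0 0 0 0 0;0 0 0 0 0 0;0 0 0 0 0 0;0 0 0 0 0 0;0 0 0 0 0 0;0 0 -.2 0 0 0;0 0 -.4 0 0 0;0 0 -1 0 0 0;0 0 -1 0 0 0;0 0 -1 0 0 0' .5
python3 plan.py
python3 - <<'E'
from h import *
f=cam("top")["frame"];cv2.imwrite("pics/top1.png",f)
crop(f,110,160,200,145,4,"pics/g.png")
E
```

```text
time_s: 15.4
position: [0.4311, -0.3252, 0.0641]
tcp_rot: [0.181, -3.135, -0.001]
force: [-6.1, 3.4, 9.4]
grip_width: 0.0123
grip_force: 80.5
time_s: 16.23
position: [0.4314, -0.3252, 0.1733]
tcp_rot: [-0.181, 3.136, -0.0]
force: [0.4, -0.8, -0.3]
grip_width: 0.0426
grip_force: 0.0
now [ 0.4314 -0.3252  0.1733] yang 96.6 F [ 0.4 -0.8 -0.3] w 0.0426 gf 0.0 t 16.23
```

View pics/g.png

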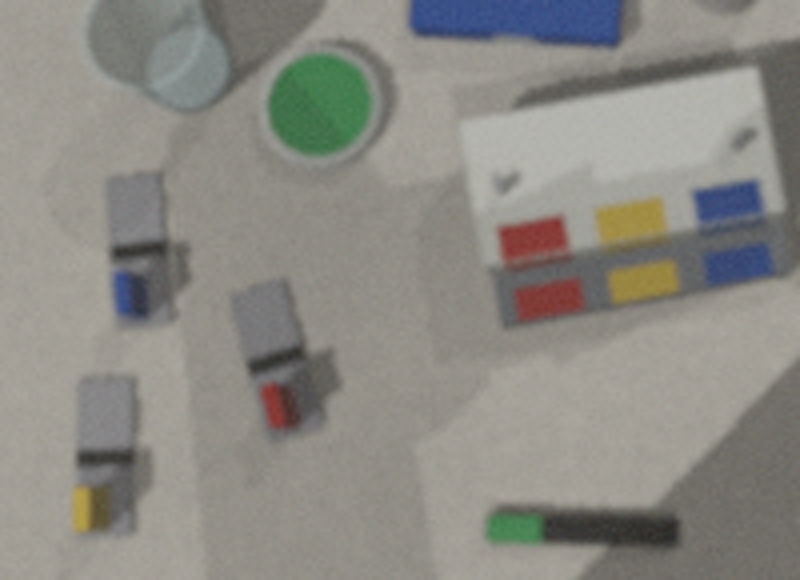

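The cover is off; the box top corners are at (461,121) and (757,67), ledge front corners at (508,327) and (795,275), ledge patches at red (548,299), yellow (643,281), blue (739,263); the blades have not moved.

```bash
cat > m2.py <<'E'
from fit import *
c=cam("top")
px=np.array(A([(461,121),(757,67),(508,327),(795,275),(548,299),(643,281),(739,263),(533,239),(631,221),(729,203)]))
def M(a,b): return np.array([(50,102,74),(50,-102,74),(-85,102,26),(-85,-102,26),(a,66,26),(a,0,26),(a,-66,26),(b,66,74),(b,0,74),(b,-66,74)])/1000
def P(p):
    m=M(p[3]*1000,p[4]*1000);co,s=np.cos(p[2]),np.sin(p[2])
    return np.c_[p[0]+co*m[:,0]-s*m[:,1],p[1]+s*m[:,0]+co*m[:,1],m[:,2]]
r=least_squares(lambda p:(proj(c,P(p))-px).ravel(),[.64,.017,.18,-.067,-.04],loss='soft_l1')
x=r.x;print(x.round(4),(proj(c,P(x))-px).round(1).tolist())
for n,y in(("red",.066),("yel",0),("blu",-.066)):
    for d in(-.095-.0,-.035):
        m=np.array([-.05+d-(.03 if d<-.05 else 0),y]);co,s=np.cos(x[2]),np.sin(x[2])
        print(n,d,(x[:2]+[co*m[0]-s*m[1],s*m[0]+co*m[1]]).round(4))
hsv=cv2.cvtColor(c["frame"],cv2.COLOR_BGR2HSV)
E
python3 m2.py; python3 - <<'E'
import numpy as np
for n,x,y,a in(("blue",.6022,.365,.1168),("red",.522,.2638,.2687),("yel",.4562,.383,.0237)):
    print(n,"tab",round(x-.035*np.cos(a),4),round(y-.035*np.sin(a),4),90+np.degrees(a))
E
```

```text
[ 0.6444  0.0177  0.1746 -0.0716 -0.0369] [[-0.2, 0.5], [0.3, 0.3], [-1.6, -0.0], [-0.4, -0.5], [0.4, -0.2], [0.3, -0.0], [-0.2, 0.1], [0.3, -0.0], [0.2, -0.0], [0.1, -0.0]]
red -0.095 [0.4606 0.0523]
red -0.035 [0.5492 0.0679]
yel -0.095 [ 0.4721 -0.0127]
yel -0.035 [0.5607 0.0029]
blu -0.095 [ 0.4835 -0.0777]
blu -0.035 [ 0.5722 -0.0621]
blue tab 0.5674 0.3609 96.69214704712802
red tab 0.4883 0.2545 105.39537595516522
yel tab 0.4212 0.3822 91.35790997446006
```

```bash
python3 plan.py .488,.2545,.12,105.4 .488,.2545,.024,105.4 .488,.2545,.11,105.4 .4606,.0523,.11,100 .4606,.0523,.052,100 .5492,.0679,.052,100
```

```text
now [ 0.4341 -0.3283  0.1782] yang 96.61 F [ 0.2 -1.1  0.4] w 0.0425 gf 0.0 t 16.33
.488,.2545,.12,105.4 rot [-0.1   0.06 -1.53] shift [-6.89 18.25  1.94] | shift-in-old-frame [-4.01 19.11  1.78]
.488,.2545,.024,105.4 rot [0. 0. 0.] shift [0.  0.  3.2] | shift-in-old-frame [0.  0.  3.2]
.488,.2545,.11,105.4 rot [0. 0. 0.] shift [ 0.    0.   -2.87] | shift-in-old-frame [ 0.    0.   -2.87]
.4606,.0523,.11,100 rot [0.   0.   0.94] shift [ 2.07 -6.48  0.  ] | shift-in-old-frame [ 2.67 -6.26  0.  ]
.4606,.0523,.052,100 rot [0. 0. 0.] shift [0.   0.   1.93] | shift-in-old-frame [0.   0.   1.93]
.5492,.0679,.052,100 rot [0. 0. 0.] shift [-3. -0.  0.] | shift-in-old-frame [-3. -0.  0.]
```

```bash
python3 -m creep '0 0 0 0 0 -.75;0 0 0 0 0 -.75;-.2 .5 0 0 0 0;-.4 1 0 0 0 0;-.4 1 0 0 0 0;-.4 1 0 0 0 0;-.4 1 0 0 0 0;-.4 1 0 0 0 0;-.4 1 0 0 0 0;-.4 1 0 0 0 0' .5 >/dev/null
python3 -m creep '-.4 1 0 0 0 0;-.4 1 0 0 0 0;-.4 1 0 0 0 0;-.4 1 0 0 0 0;-.4 1 0 0 0 0;-.4 1 0 0 0 0;-.4 1 0 0 0 0;-.4 1 .2 0 0 0;-.4 1 .4 0 0 0;-.4 1 .4 0 0 0' >/dev/null
python3 -m creep '-.3 .75 .4 0 0 0;0 0 .2 0 0 0;0 0 0 0 0 0;0 0 0 0 0 0;0 0 0 0 0 0;0 0 0 0 0 0;0 0 0 0 0 0;0 0 0 0 0 0;0 0 0 0 0 0;0 0 0 0 0 0' >/dev/null
python3 plan.py .488,.2545,.024,105.4
python3 - <<'E'
from h import *
c=cam("scene");crop(c["frame"],320,210,140,110,5,"pics/i.png")
E
```

```text
now [0.4995 0.2601 0.1234] yang 105.16 F [0.  0.9 0.3] w 0.0428 gf 0.0 t 18.83
.488,.2545,.024,105.4 rot [ 0.    0.   -0.04] shift [ 0.42 -0.08  3.31] | shift-in-old-frame [ 0.42 -0.08  3.31]
```

View pics/i.png

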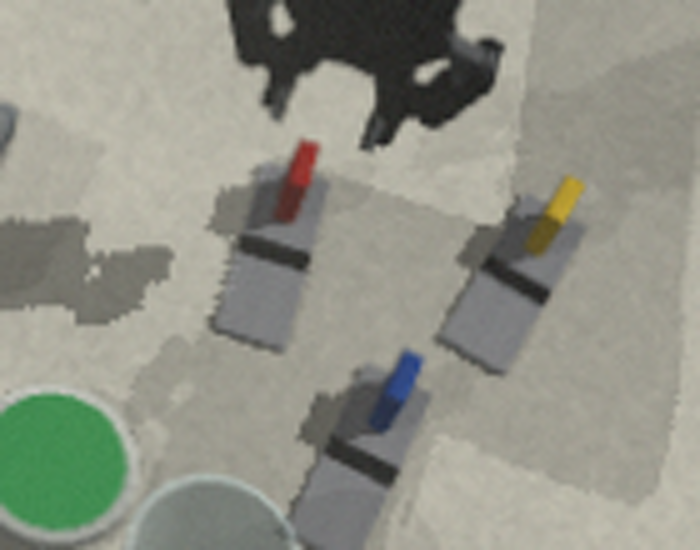

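The fingers hover above the red tab (300,180), blades as measured. Grasp red and carry it in front of its slot.

```bash
python3 -m creep '.42 -.08 .4 0 0 -.04;0 0 .6 0 0 0;0 0 .6 0 0 0;0 0 .6 0 0 0;0 0 .5 0 0 0;0 0 .4 0 0 0;0 0 .21 0 0 0;0 0 0 0 0 0;0 0 0 0 0 0;0 0 0 0 0 0' .5
python3 -m creep '0 0 0 0 0 0;0 0 0 0 0 0;0 0 0 0 0 0;0 0 0 0 0 0;0 0 0 0 0 0;0 0 0 0 0 0;0 0 0 0 0 0;0 0 0 0 0 0;0 0 0 0 0 0;0 0 0 0 0 0' 1 80
python3 plan.py
python3 -m creep '0 0 -.2 0 0 0;0 0 -.4 0 0 0;0 0 -.6 0 0 0;0 0 -.6 0 0 0;0 0 -.6 0 0 0;0 0 -.47 0 0 0;0 0 0 0 0 .47;0 0 0 0 0 .47;0 0 0 0 0 0;0 0 0 0 0 0' >/dev/null
python3 plan.py .4606,.0523,.11,100 .4606,.0523,.052,100 .5492,.0679,.052,100
```

```text
time_s: 19.72
position: [0.4886, 0.255, 0.0248]
tcp_rot: [-0.421, 3.112, 0.0]
force: [0.8, -0.1, -0.3]
grip_width: 0.0429
grip_force: 0.0
time_s: 20.55
position: [0.4885, 0.2551, 0.0248]
tcp_rot: [-0.421, 3.112, 0.001]
force: [-0.7, -0.8, 5.5]
grip_width: 0.011
grip_force: 78.3
now [0.4885 0.2551 0.0248] yang 105.43 F [-0.7 -0.8  5.5] w 0.011 gf 78.3 t 20.55
now [0.4876 0.2548 0.1104] yang 100.12 F [ 0.3  0.  -1.2] w 0.0112 gf 77.5 t 21.38
.4606,.0523,.11,100 rot [-0.    0.    0.02] shift [ 2.06 -6.49  0.01] | shift-in-old-frame [ 2.07 -6.49  0.01]
.4606,.0523,.052,100 rot [0. 0. 0.] shift [0.   0.   1.93] | shift-in-old-frame [0.   0.   1.93]
.5492,.0679,.052,100 rot [0. 0. 0.] shift [-3. -0.  0.] | shift-in-old-frame [-3. -0.  0.]
```

```bash
python3 -m creep '.2 -.6 0 0 0 0;.3 -1 0 0 0 0;.3 -1 0 0 0 0;.3 -1 0 0 0 0;.3 -1 0 0 0 0;.3 -1 0 0 0 0;.26 -.7 0 0 0 0;.1 -.19 0 0 0 0;0 0 0 0 0 0;0 0 0 0 0 0' >/dev/null
python3 -m creep '0 0 .4 0 0 0;0 0 .6 0 0 0;0 0 .5 0 0 0;0 0 .3 0 0 0;0 0 .1 0 0 0;0 0 0 0 0 0;0 0 0 0 0 0;0 0 0 0 0 0;0 0 0 0 0 0;0 0 0 0 0 0' >/dev/null
python3 plan.py .5492,.0679,.0523,100
python3 - <<'E'
from h import *
c=cam("scene");crop(c["frame"],240,170,120,90,5,"pics/j.png")
E
```

```text
now [0.4614 0.0522 0.0537] yang 100.04 F [ 0.3 -0.1 -1.7] w 0.0109 gf 77.9 t 23.05
.5492,.0679,.0523,100 rot [-0.    0.01  0.01] shift [-2.97  0.01  0.05] | shift-in-old-frame [-2.97  0.    0.05]
```

View pics/j.png

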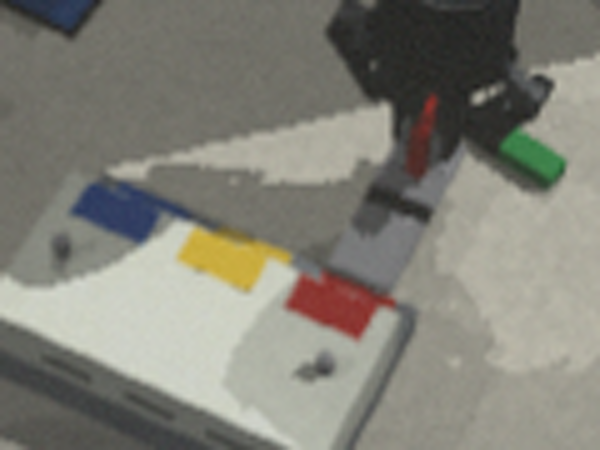

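The blade is level, its tip lined up with the red patch (340,300). Insert.

```bash
python3 -m creep '-.1 0 .05 0 0 0;-.3 0 0 0 0 0;-.3 0 0 0 0 0;-.3 0 0 0 0 0;-.3 0 0 0 0 0;-.3 0 0 0 0 0;-.3 0 0 0 0 0;-.3 0 0 0 0 0;-.3 0 0 0 0 0;-.2 0 0 0 0 0' 
python3 -m creep '-.2 0 0 0 0 0;-.07 0 0 0 0 0;0 0 0 0 0 0;0 0 0 0 0 0;0 0 .03 0 0 0;0 0 .02 0 0 0;0 0 0 0 0 0;0 0 0 0 0 0;0 0 0 0 0 0;0 0 0 0 0 0'
python3 plan.py
```

```text
time_s: 23.93
position: [0.5419, 0.0666, 0.0515]
tcp_rot: [-0.275, 3.129, -0.0]
force: [-0.1, -0.8, -1.6]
grip_width: 0.0111
grip_force: 77.9
time_s: 24.77
position: [0.5482, 0.0678, 0.0508]
tcp_rot: [0.275, -3.129, 0.0]
force: [-5.0, -0.4, 6.5]
grip_width: 0.0108
grip_force: 79.2
now [0.5482 0.0678 0.0508] yang 100.04 F [-5.  -0.4  6.5] w 0.0108 gf 79.2 t 24.77
```

```bash
python3 -m creep '0 0 0 0 0 0;0 0 0 0 0 0;0 0 0 0 0 0;0 0 0 0 0 0;0 0 0 0 0 0;0 0 -.2 0 0 0;0 0 -.5 0 0 0;0 0 -1 0 0 0;0 0 -1 0 0 0;.3 .5 -1 0 0 0' .5 >/dev/null
python3 -m creep '.8 .8 0 0 0 0;.8 .8 0 0 0 0;.8 .8 0 0 0 0;.8 .8 0 0 0 0;.8 .3 0 0 0 0;.4 0 0 0 0 0;0 0 0 0 0 0;0 0 0 0 0 0;0 0 0 0 0 0;0 0 0 0 0 0' >/dev/null
python3 plan.py .4212,.3822,.12,91.4 .4212,.3822,.0248,91.4 .4212,.3822,.11,91.4 .4721,-.0127,.11,100
python3 - <<'E'
from h import *
c=cam("top");f=c["frame"];cv2.imwrite("pics/top2.png",f)
crop(f,110,160,200,145,4,"pics/k.png")
d=cv2.absdiff(f,cv2.imread("pics/top1.png")).sum(2)
print("blade diffs b,y",d[195:245,132:156].mean(),d[250:295,125:146].mean())
E
```

```text
now [0.3901 0.1612 0.1614] yang 99.99 F [ 0.3 -1.1 -0.1] w 0.0427 gf 0.0 t 26.43
.4212,.3822,.12,91.4 rot [-0.    0.01  1.5 ] shift [-1.22  7.34  1.38] | shift-in-old-frame [-2.3   7.08  1.38]
.4212,.3822,.0248,91.4 rot [0. 0. 0.] shift [0.   0.   3.17] | shift-in-old-frame [0.   0.   3.17]
.4212,.3822,.11,91.4 rot [0. 0. 0.] shift [ 0.    0.   -2.84] | shift-in-old-frame [ 0.    0.   -2.84]
.4721,-.0127,.11,100 rot [ 0.   0.  -1.5] shift [  0.61 -13.26   0.  ] | shift-in-old-frame [ -1.37 -13.2    0.  ]
blade diffs b,y 11.439166666666667 87.15873015873017
```

View pics/k.png

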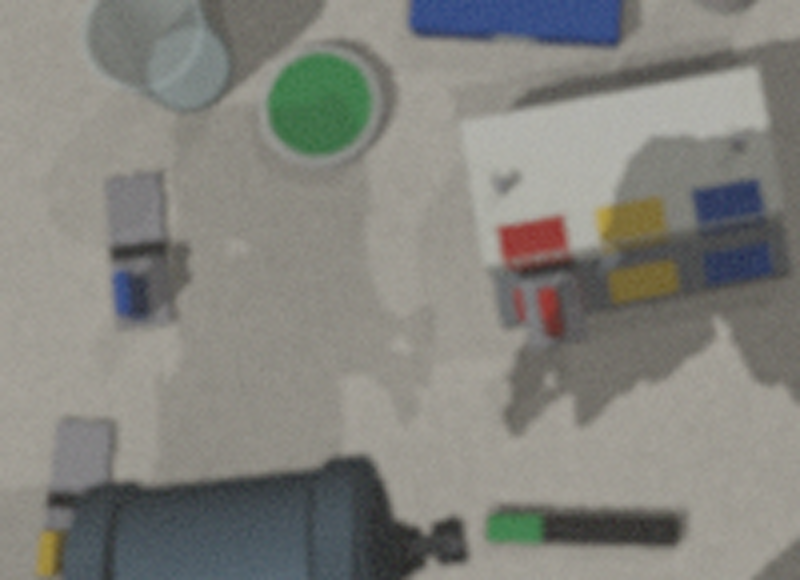

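The yellow blade has been knocked: its tip edge is now at (57,420)-(114,420), with the arm partly hiding it. Red sits on its ledge with the tab at (553,310) and rear edge near y≈340. I'll do blue next (unmoved) and re-measure yellow afterwards.

```bash
cat > pj.py <<'E'
from fit import *
import sys
c=cam("top"); S=np.array([.6444,.0177]); a=.1746
def w(m):
    m=np.array(m,float)/1000; co,s=np.cos(a),np.sin(a)
    return np.c_[S[0]+co*m[:,0]-s*m[:,1],S[1]+s*m[:,0]+co*m[:,1],m[:,2]]
for n,y in(("red",66),("yel",0),("blu",-66)):
    p=proj(c,w([(-105,y+20,31),(-105,y-20,31),(-56,y+20,31),(-56,y-20,31),(-100,y,76),(-70,y,76)]))
    print(n,"rearL rearR bandL bandR tabrear tabfront",(((p-[110,160]+.5)*4)-.5).round(0).tolist())
E
python3 pj.py
python3 - <<'E'
from fit import *
c=cam("top"); print(fit(c,A([(57,420),(114,420),(49,497)]),[(55,20,5),(55,-20,5),(0,20,5)],[.45,.4,0]))
E
python3 plan.py .5674,.3609,.16,96.7 .5674,.3609,.0248,96.7 .5674,.3609,.1,96.7 .4835,-.0777,.1,100 .4835,-.0777,.0523,100
```

```text
red rearL rearR bandL bandR tabrear tabfront [[528.0, 351.0], [586.0, 340.0], [517.0, 280.0], [574.0, 270.0], [550.0, 332.0], [542.0, 287.0]]
yel rearL rearR bandL bandR tabrear tabfront [[624.0, 333.0], [681.0, 322.0], [611.0, 263.0], [668.0, 252.0], [649.0, 314.0], [641.0, 269.0]]
blu rearL rearR bandL bandR tabrear tabfront [[719.0, 315.0], [776.0, 305.0], [706.0, 246.0], [763.0, 235.0], [747.0, 295.0], [739.0, 251.0]]
(array([ 0.42687518,  0.40118551, -0.04917175]), [[0.1, -0.4], [-0.3, 0.3], [0.2, 0.1]])
now [0.3895 0.1612 0.161 ] yang 100.0 F [-0.2 -0.3  0.6] w 0.0427 gf 0.0 t 26.58
.5674,.3609,.16,96.7 rot [-0.   -0.    0.58] shift [-6.67  5.92  0.03] | shift-in-old-frame [-7.    5.53  0.03]
.5674,.3609,.0248,96.7 rot [0. 0. 0.] shift [0.   0.   4.51] | shift-in-old-frame [0.   0.   4.51]
.5674,.3609,.1,96.7 rot [0. 0. 0.] shift [ 0.    0.   -2.51] | shift-in-old-frame [ 0.    0.   -2.51]
.4835,-.0777,.1,100 rot [ 0.    0.   -0.58] shift [  5.29 -13.91   0.  ] | shift-in-old-frame [  4.48 -14.19   0.  ]
.4835,-.0777,.0523,100 rot [0. 0. 0.] shift [0.   0.   1.59] | shift-in-old-frame [0.   0.   1.59]
```

```bash
python3 -m creep '0 0 0 0 0 .58;-.8 .7 0 0 0 0;-.8 .7 0 0 0 0;-.8 .7 0 0 0 0;-.8 .7 0 0 0 0;-.8 .7 0 0 0 0;-.8 .7 0 0 0 0;-.8 .7 0 0 0 0;-.8 .7 0 0 0 0;-.27 .32 0 0 0 0' .5 >/dev/null
python3 -m creep '0 0 .4 0 0 0;0 0 .6 0 0 0;0 0 .5 0 0 0;0 0 0 0 0 0;0 0 0 0 0 0;0 0 0 0 0 0;0 0 0 0 0 0;0 0 0 0 0 0;0 0 0 0 0 0;0 0 0 0 0 0' >/dev/null
python3 plan.py .5674,.3609,.0248,96.7
python3 - <<'E'
from h import *
c=cam("scene");f=c["frame"];cv2.imwrite("pics/s2.png",f)
hsv=cv2.cvtColor(f,cv2.COLOR_BGR2HSV);r=cv2.cvtColor(cv2.imread("pics/scene0.png"),cv2.COLOR_BGR2HSV)
for h in(hsv,r):
    m=cv2.inRange(h,(105,120,60),(125,255,255)); m[:, :385]=0; m[:,415:]=0; m[:270]=0;m[310:]=0
    print("blue tab",cv2.countNonZero(m),np.argwhere(m).mean(0))
E
```

```text
now [0.5671 0.3613 0.1168] yang 96.71 F [-0.5 -0.4 -0.3] w 0.0427 gf 0.0 t 28.25
.5674,.3609,.0248,96.7 rot [0.   0.01 0.  ] shift [-0.01 -0.01  3.07] | shift-in-old-frame [-0.   -0.02  3.07]
blue tab 39 [285.61538462 399.97435897]
blue tab 38 [285.39473684 400.10526316]
```

Blue has not moved. Grasp it and carry.

```bash
python3 -m creep '0 0 .4 0 0 0;0 0 .6 0 0 0;0 0 .6 0 0 0;0 0 .6 0 0 0;0 0 .4 0 0 0;0 0 .3 0 0 0;0 0 .17 0 0 0;0 0 0 0 0 0;0 0 0 0 0 0;0 0 0 0 0 0' .5 >/dev/null
python3 plan.py
python3 -m creep '0 0 0 0 0 0;0 0 0 0 0 0;0 0 0 0 0 0;0 0 0 0 0 0;0 0 0 0 0 0;0 0 0 0 0 0;0 0 0 0 0 0;0 0 0 0 0 0;0 0 0 0 0 0;0 0 0 0 0 0' 1 80 >/dev/null
python3 plan.py
python3 -m creep '0 0 -.2 0 0 0;0 0 -.4 0 0 0;0 0 -.6 0 0 0;0 0 -.6 0 0 0;0 0 -.5 0 0 0;0 0 -.2 0 0 0;.5 0 0 0 0 -.58;1 0 0 0 0 0;1 0 0 0 0 0;1 0 0 0 0 0' >/dev/null
python3 -m creep '1 0 0 0 0 0;.5 -.5 0 0 0 0;0 0 0 0 0 0;0 0 0 0 0 0;0 0 0 0 0 0;0 0 0 0 0 0;0 0 0 0 0 0;0 0 0 0 0 0;0 0 0 0 0 0;0 0 0 0 0 0' >/dev/null
python3 plan.py .4835,-.0777,.1,100 .4835,-.0777,.0523,100
```

```text
now [0.5676 0.3616 0.025 ] yang 96.72 F [ 0.4 -0.  -0.2] w 0.0427 gf 0.0 t 29.13
now [0.5674 0.3616 0.025 ] yang 96.72 F [-1.2 -0.7  6. ] w 0.0108 gf 78.4 t 29.97
now [0.4217 0.3212 0.0987] yang 100.03 F [ 0.2  0.6 -1.1] w 0.0112 gf 77.8 t 31.63
.4835,-.0777,.1,100 rot [-0.   -0.    0.01] shift [  0.28 -13.45  -0.04] | shift-in-old-frame [  0.29 -13.45  -0.04]
.4835,-.0777,.0523,100 rot [0. 0. 0.] shift [0.   0.   1.59] | shift-in-old-frame [0.   0.   1.59]
```

```bash
python3 -m creep '.8 -.4 -.3 0 0 0;.8 -.8 -.5 0 0 0;0 -1 0 0 0 0;0 -1 0 0 0 0;0 -1 0 0 0 0;0 -1 0 0 0 0;0 -1 0 0 0 0;0 -1 0 0 0 0;0 -1 0 0 0 0;0 -1 0 0 0 0' >/dev/null
python3 -m creep '0 -1 0 0 0 0;0 -1 0 0 0 0;0 -1 0 0 0 0;0 -.8 0 0 0 0;0 -.45 0 0 0 0;-.4 0 .4 0 0 0;-.6 0 .8 0 0 0;-.32 0 .6 0 0 0;0 0 .4 0 0 0;0 0 .1 0 0 0' >/dev/null
python3 -m creep '0 0 0 0 0 0;0 0 0 0 0 0;0 0 0 0 0 0;0 0 0 0 0 0;0 0 0 0 0 0;0 0 0 0 0 0;0 0 0 0 0 0;0 0 0 0 0 0;0 0 0 0 0 0;0 0 0 0 0 0' >/dev/null
python3 plan.py .4835,-.0777,.0523,100 .5722,-.0621,.0523,100
```

```text
now [ 0.4836 -0.0776  0.0539] yang 100.04 F [ 0.1  0.2 -1.8] w 0.0108 gf 78.1 t 34.13
.4835,-.0777,.0523,100 rot [ 0.   -0.    0.01] shift [ 0.   -0.    0.05] | shift-in-old-frame [ 0.   -0.    0.05]
.5722,-.0621,.0523,100 rot [0. 0. 0.] shift [-3. -0.  0.] | shift-in-old-frame [-3. -0.  0.]
```

```bash
python3 -m creep '-.1 0 .05 0 0 0;-.3 0 0 0 0 0;-.3 0 0 0 0 0;-.3 0 0 0 0 0;-.3 0 0 0 0 0;-.3 0 0 0 0 0;-.3 0 0 0 0 0;-.3 0 0 0 0 0;-.3 0 0 0 0 0;-.2 0 0 0 0 0' 
python3 -m creep '-.2 0 0 0 0 0;-.1 0 0 0 0 0;0 0 0 0 0 0;0 0 0 0 0 0;0 0 .03 0 0 0;0 0 .02 0 0 0;0 0 0 0 0 0;0 0 0 0 0 0;0 0 0 0 0 0;0 0 0 0 0 0'
python3 -m creep '0 0 0 0 0 0;0 0 0 0 0 0;0 0 0 0 0 0;0 0 0 0 0 0;0 0 0 0 0 0;0 0 -.2 0 0 0;0 0 -.5 0 0 0;0 0 -1 0 0 0;0 0 -1 0 0 0;.3 -.5 -1 0 0 0' .5 >/dev/null
python3 -m creep '.4 -.8 0 0 0 0;.5 -1 0 0 0 0;.5 -1 0 0 0 0;.5 -1 0 0 0 0;.5 -1 0 0 0 0;.3 -1 0 0 0 0;0 0 0 0 0 0;0 0 0 0 0 0;0 0 0 0 0 0;0 0 0 0 0 0' >/dev/null
python3 plan.py
python3 - <<'E'
from h import *
c=cam("top");f=c["frame"];cv2.imwrite("pics/top3.png",f)
crop(f,110,170,200,145,4,"pics/l.png")
E
```

```text
time_s: 34.97
position: [0.5647, -0.0633, 0.0524]
tcp_rot: [-0.275, 3.129, -0.0]
force: [-0.7, -0.9, -1.1]
grip_width: 0.0111
grip_force: 78.1
time_s: 35.8
position: [0.5722, -0.062, 0.0509]
tcp_rot: [0.275, -3.13, 0.0]
force: [-0.5, -0.4, 0.5]
grip_width: 0.0111
grip_force: 78.4
now [ 0.5167 -0.2627  0.1619] yang 100.1 F [-0.8  0.4 -0.1] w 0.0425 gf 0.0 t 37.47
```

View pics/l.png

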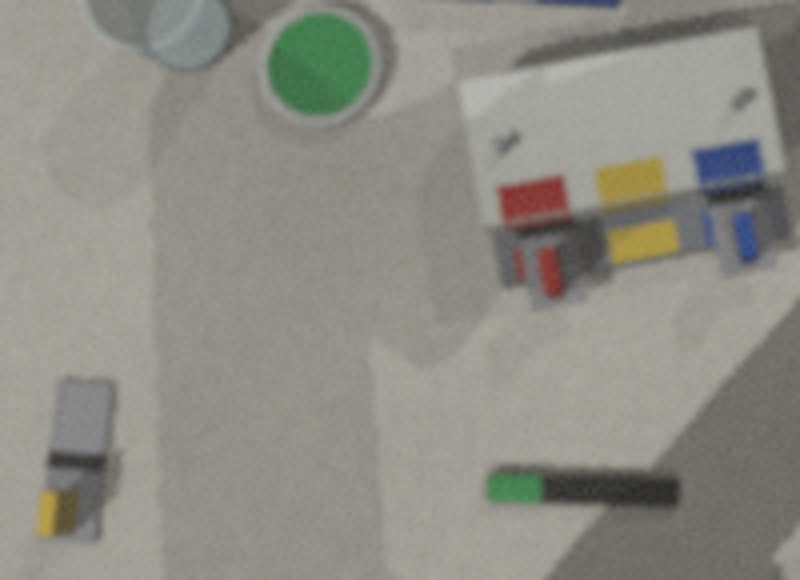

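The red rear edge is at (535,308)-(583,299) and blue's at (727,273)-(775,263), both within about 1 mm of prediction, with a band line visible at each mouth. Yellow is at tip (60,378)-(115,381), band (49,459)-(104,464).

```bash
python3 - <<'E'
from fit import *
c=cam("top"); r=fit(c,A([(60,378),(115,381),(49,459),(104,464),(98,540)],110,170),[(55,20,5),(55,-20,5),(0,20,5),(0,-20,5),(-55,-20,5)],[.45,.4,0]);print(r)
x,y,a=r[0];print("tab",x-.035*np.cos(a),y-.035*np.sin(a),90+np.degrees(a))
T=(x-.035*np.cos(a),y-.035*np.sin(a)); print(proj(c,[(*T,.05)]))
hsv=cv2.cvtColor(c["frame"],cv2.COLOR_BGR2HSV); m=cv2.inRange(hsv,(18,140,120),(32,255,255)); m[:,150:]=0
print(np.argwhere(m).mean(0),cv2.countNonZero(m))
import subprocess
print(subprocess.run(["python3","plan.py",f".42,.05,.2,90",f"{T[0]},{T[1]},.14,{90+np.degrees(a)}",f"{T[0]},{T[1]},.025,{90+np.degrees(a)}"],capture_output=True,text=True).stdout)
E
```

```text
(array([ 0.42644515,  0.40118526, -0.07046381]), [[-0.3, 0.1], [-0.1, 0.3], [0.2, -0.4], [0.4, -0.6], [-0.2, 0.5]])
tab 0.3915320054581089 0.40364945483905035 85.96272089789734
[[121.62903414 297.64950726]]
[297.6  121.75] 20
now [ 0.5169 -0.2625  0.1619] yang 100.14 F [-0.7  0.2  0.2] w 0.0427 gf 0.0 t 37.57
.42,.05,.2,90 rot [ 0.   -0.    1.77] shift [ 3.23 10.42 -1.27] | shift-in-old-frame [ 1.35 10.82 -1.27]
0.3915320054581089,0.40364945483905035,.14,85.96272089789734 rot [0.  0.  0.7] shift [ 1.78 11.69  2.  ] | shift-in-old-frame [ 0.95 11.79  2.  ]
0.3915320054581089,0.40364945483905035,.025,85.96272089789734 rot [0. 0. 0.] shift [0.   0.   3.83] | shift-in-old-frame [0.   0.   3.83]
```

```bash
python3 -m creep '0 0 0 0 0 .8;0 0 0 0 0 .8;0 0 0 0 0 .87;.25 .85 0 0 0 0;.25 1 0 0 0 0;.25 1 0 0 0 0;.25 1 0 0 0 0;.25 1 0 0 0 0;.25 1 0 0 0 0;.25 1 0 0 0 0' .5 >/dev/null
python3 -m creep '.25 1 0 0 0 0;.25 1 0 0 0 0;.25 1 0 0 0 0;.25 1 0 0 0 0;.25 1 0 0 0 0;.25 1 0 0 0 0;.25 1 0 0 0 0;.25 1 0 0 0 0;.25 1 0 0 0 0;.25 1 0 0 0 0' >/dev/null
python3 -m creep '.3 1 .2 0 0 0;.3 1 .3 0 0 0;.3 1 .4 0 0 0;.3 1 .4 0 0 0;.28 1 0 0 0 0;0 0 0 0 0 0;0 0 0 0 0 0;0 0 0 0 0 0;0 0 0 0 0 0;0 0 0 0 0 0' >/dev/null
python3 plan.py .3915,.4036,.025,86
python3 - <<'E'
from h import *
for n in("pics/s2.png",0):
    f=cv2.imread(n) if n else cam("scene")["frame"]
    h=cv2.cvtColor(f,cv2.COLOR_BGR2HSV)
    m=cv2.inRange(h,(18,140,90),(32,255,255)); m[:,:395]=0
    p=np.argwhere(m); print(len(p),p.mean(0),p.min(0),p.max(0))
E
```

```text
now [0.3925 0.4016 0.1232] yang 85.83 F [-0.4  0.3  0.5] w 0.043 gf 0.0 t 40.07
.3915,.4036,.025,86 rot [ 0.    0.   -0.03] shift [0.04 0.07 3.27] | shift-in-old-frame [0.04 0.07 3.27]
25 [249.72 443.12] [244 438] [256 447]
50 [248.84 442.58] [243 437] [256 447]
```

```bash
python3 -m creep '.04 .07 .4 0 0 -.03;0 0 .6 0 0 0;0 0 .6 0 0 0;0 0 .6 0 0 0;0 0 .5 0 0 0;0 0 .35 0 0 0;0 0 .22 0 0 0;0 0 0 0 0 0;0 0 0 0 0 0;0 0 0 0 0 0' .5 >/dev/null
python3 plan.py
python3 -m creep '0 0 0 0 0 0;0 0 0 0 0 0;0 0 0 0 0 0;0 0 0 0 0 0;0 0 0 0 0 0;0 0 0 0 0 0;0 0 0 0 0 0;0 0 0 0 0 0;0 0 0 0 0 0;0 0 0 0 0 0' 1 80 >/dev/null
python3 plan.py
python3 -m creep '0 0 -.2 0 0 0;0 0 -.4 0 0 0;0 0 -.6 0 0 0;0 0 -.8 0 0 0;0 0 -.8 0 0 0;0 0 -.5 0 0 0;0 0 0 0 0 -.8;0 0 0 0 0 -.8;0 0 0 0 0 -.84;0 0 0 0 0 0' >/dev/null
python3 plan.py .42,-.022,.124,100 .4721,-.0127,.0525,100 .5607,.0029,.0525,100
```

```text
now [0.3917 0.405  0.0256] yang 86.06 F [-0.3 -0.7  0.8] w 0.0429 gf 0.0 t 40.95
now [0.3917 0.4051 0.0258] yang 86.06 F [-0.5 -0.1  6.1] w 0.0108 gf 78.7 t 41.78
now [0.391  0.4045 0.1246] yang 100.21 F [-0.2 -0.7 -1.2] w 0.0109 gf 77.8 t 42.62
.42,-.022,.124,100 rot [0.   0.   0.04] shift [  1.52 -14.17   0.02] | shift-in-old-frame [  1.57 -14.16   0.02]
.4721,-.0127,.0525,100 rot [0. 0. 0.] shift [-1.76  0.    2.38] | shift-in-old-frame [-1.76  0.    2.38]
.5607,.0029,.0525,100 rot [0. 0. 0.] shift [-3. -0.  0.] | shift-in-old-frame [-3. -0.  0.]
```

```bash
python3 -m creep '.1 -.5 0 0 0 .04;.1 -1 0 0 0 0;.1 -1 0 0 0 0;.1 -1 0 0 0 0;.1 -1 0 0 0 0;.1 -1 0 0 0 0;.1 -1 0 0 0 0;.1 -1 0 0 0 0;.1 -1 0 0 0 0;.1 -1 0 0 0 0' >/dev/null
python3 -m creep '.1 -1 0 0 0 0;.1 -1 0 0 0 0;.1 -1 0 0 0 0;.1 -1 0 0 0 0;.1 -.67 0 0 0 0;0 0 0 0 0 0;0 0 0 0 0 0;0 0 0 0 0 0;0 0 0 0 0 0;0 0 0 0 0 0' >/dev/null
python3 -m creep '-.4 0 .4 0 0 0;-.5 0 .5 0 0 0;-.5 0 .5 0 0 0;-.36 0 .5 0 0 0;0 0 .38 0 0 0;0 0 .09 0 0 0;0 0 0 0 0 0;0 0 0 0 0 0;0 0 0 0 0 0;0 0 0 0 0 0' >/dev/null
python3 plan.py .5607,.0029,.0528,100
```

```text
now [ 0.4718 -0.0131  0.0536] yang 99.81 F [ 0.3 -0.4 -1.3] w 0.0111 gf 78.2 t 45.12
.5607,.0029,.0528,100 rot [-0.01  0.02 -0.03] shift [-3.01  0.01  0.03] | shift-in-old-frame [-3.01  0.02  0.03]
```

```bash
python3 -m creep '-.1 .02 .03 0 0 -.03;-.3 0 0 0 0 0;-.3 0 0 0 0 0;-.3 0 0 0 0 0;-.3 0 0 0 0 0;-.3 0 0 0 0 0;-.3 0 0 0 0 0;-.3 0 0 0 0 0;-.3 0 0 0 0 0;-.2 0 0 0 0 0' 
python3 -m creep '-.2 0 0 0 0 0;-.11 0 0 0 0 0;0 0 0 0 0 0;0 0 0 0 0 0;0 0 .03 0 0 0;0 0 .02 0 0 0;0 0 0 0 0 0;0 0 0 0 0 0;0 0 0 0 0 0;0 0 0 0 0 0'
python3 -m creep '0 0 0 0 0 0;0 0 0 0 0 0;0 0 0 0 0 0;0 0 0 0 0 0;0 0 0 0 0 0;0 0 -.2 0 0 0;0 0 -.5 0 0 0;0 0 -1 0 0 0;0 0 -1 0 0 0;0 0 -1 0 0 0' .5 >/dev/null
python3 -m creep '.5 -.8 0 0 0 0;.5 -1 0 0 0 0;.5 -1 0 0 0 0;.5 -1 0 0 0 0;.5 -1 0 0 0 0;.3 -1 0 0 0 0;0 -1 0 0 0 0;0 -.8 0 0 0 0;0 0 0 0 0 0;0 0 0 0 0 0' >/dev/null
python3 plan.py .633,-.2613,.17,76 .633,-.2613,.0595,76
python3 - <<'E'
from h import *
c=cam("top");f=c["frame"];cv2.imwrite("pics/top4.png",f)
crop(f,220,175,100,75,8,"pics/m.png")
E
```

```text
time_s: 45.95
position: [0.5523, 0.0018, 0.0518]
tcp_rot: [-0.273, 3.129, -0.0]
force: [-0.0, -0.6, -0.9]
grip_width: 0.0109
grip_force: 78.4
time_s: 46.78
position: [0.5603, 0.0033, 0.0518]
tcp_rot: [-0.273, 3.129, -0.0]
force: [-2.9, 2.1, 10.3]
grip_width: 0.0109
grip_force: 80.2
now [ 0.5167 -0.237   0.1615] yang 99.85 F [ 0.1 -0.1 -0.3] w 0.0424 gf 0.0 t 48.45
.633,-.2613,.17,76 rot [0.   0.   4.16] shift [-3.96  0.15 -0.28] | shift-in-old-frame [-3.68 -1.46 -0.28]
.633,-.2613,.0595,76 rot [0. 0. 0.] shift [0.   0.   3.68] | shift-in-old-frame [0.   0.   3.68]
```

View pics/m.png

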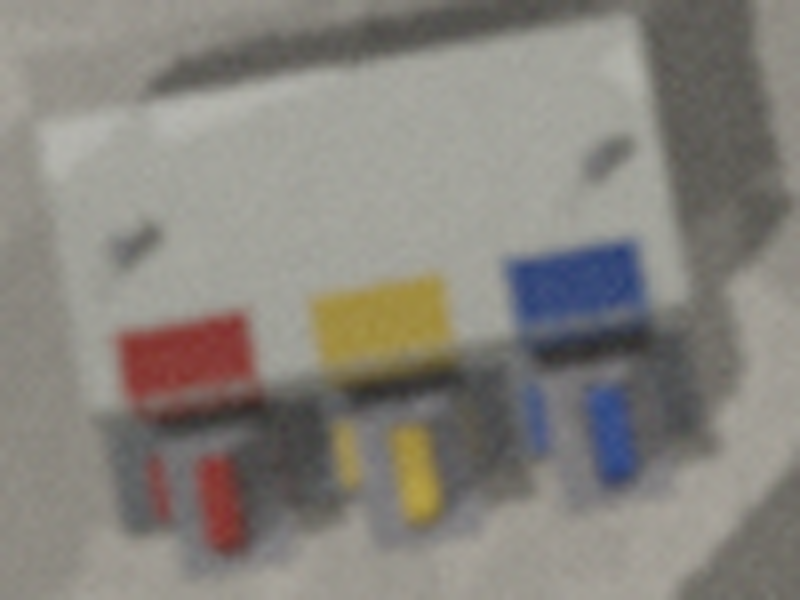

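The crop shows all three blades lying in their slots, rear edges at red (185,577)-(298,553), yellow (378,547)-(488,525) and blue (570,506)-(680,485), which puts depth within about 2 mm. The ledge patches show more on the left of the blades than on the right, so I'll check the sideways offset numerically.

```bash
python3 - <<'E'
from h import *
S=np.array([.6444,.0177]); a=.1746; co,s=np.cos(a),np.sin(a)
f0=cv2.imread("pics/top1.png"); c=cam("top"); f1=c["frame"]
ys=np.arange(-32,33,2); xs=np.arange(-80,-64,2)
hs=lambda f:cv2.cvtColor(f,cv2.COLOR_BGR2HSV)[:,:,1].astype(np.float32)
for n,y in(("red",66),("yel",0),("blu",-66)):
    m=np.array([(x,y+t) for x in xs for t in ys])/1000
    W=np.c_[S[0]+co*m[:,0]-s*m[:,1],S[1]+s*m[:,0]+co*m[:,1],np.full(len(m),.026)]
    p=proj(c,W).astype(np.float32).reshape(len(xs),len(ys),2)
    print(n,list(ys))
    for f in(f0,f1): print(cv2.remap(hs(f),p[...,0],p[...,1],1).mean(0).astype(int).tolist())
# rear overhang edges x=-100..-88, gray
print("rear gray diff (x -103..-90, z31)")
for n,y in(("red",66),("yel",0),("blu",-66)):
    xr=np.arange(-102,-90,2)
    m=np.array([(x,y+t) for x in xr for t in ys])/1000
    W=np.c_[S[0]+co*m[:,0]-s*m[:,1],S[1]+s*m[:,0]+co*m[:,1],np.full(len(m),.031)]
    p=proj(c,W).astype(np.float32).reshape(len(xr),len(ys),2)
    g=lambda f:(f[:,:,0].astype(np.float32)-f[:,:,2])
    print(n,cv2.remap(g(f1),p[...,0],p[...,1],1).mean(0).astype(int).tolist())
E
```

```text
red [np.int64(-32), np.int64(-30), np.int64(-28), np.int64(-26), np.int64(-24), np.int64(-22), np.int64(-20), np.int64(-18), np.int64(-16), np.int64(-14), np.int64(-12), np.int64(-10), np.int64(-8), np.int64(-6), np.int64(-4), np.int64(-2), np.int64(0), np.int64(2), np.int64(4), np.int64(6), np.int64(8), np.int64(10), np.int64(12), np.int64(14), np.int64(16), np.int64(18), np.int64(20), np.int64(22), np.int64(24), np.int64(26), np.int64(28), np.int64(30), np.int64(32)]
[7, 6, 5, 13, 42, 82, 118, 138, 145, 142, 143, 145, 145, 143, 141, 143, 146, 143, 142, 142, 142, 144, 145, 144, 142, 141, 132, 105, 68, 30, 10, 8, 6]
[9, 9, 7, 9, 18, 25, 22, 16, 11, 7, 11, 16, 35, 72, 110, 136, 143, 148, 142, 113, 73, 35, 12, 8, 23, 52, 83, 91, 69, 33, 10, 8, 6]
yel [np.int64(-32), np.int64(-30), np.int64(-28), np.int64(-26), np.int64(-24), np.int64(-22), np.int64(-20), np.int64(-18), np.int64(-16), np.int64(-14), np.int64(-12), np.int64(-10), np.int64(-8), np.int64(-6), np.int64(-4), np.int64(-2), np.int64(0), np.int64(2), np.int64(4), np.int64(6), np.int64(8), np.int64(10), np.int64(12), np.int64(14
[... 924 characters left out ...]
 129, 126, 129, 131, 129, 128, 126, 125, 126, 122, 126, 126, 125, 125, 127, 125, 116, 92, 60, 29, 11, 7, 9]
[8, 9, 10, 12, 12, 12, 8, 5, 4, 8, 28, 66, 104, 128, 137, 138, 127, 95, 50, 17, 6, 4, 3, 9, 23, 50, 80, 88, 67, 39, 17, 7, 6]
rear gray diff (x -103..-90, z31)
red [-10, -10, -10, -9, -8, -6, -3, 0, 0, 0, 0, -2, -5, -14, -26, -37, -41, -38, -32, -25, -14, -6, -1, 0, -2, -5, -9, -11, -12, -11, -12, -12, -12]
yel [-10, -10, -9, -9, -8, -5, -3, 0, 0, 0, 0, -6, -22, -44, -61, -73, -75, -68, -52, -31, -11, -1, 1, 0, -2, -5, -8, -9, -10, -11, -11, -11, -10]
blu [-10, -10, -10, -10, -9, -6, -3, -1, 0, 1, 3, 11, 23, 36, 41, 44, 40, 28, 15, 6, 1, 0, 0, 0, -2, -4, -8, -10, -10, -11, -11, -9, -9]
```

Relative to the patches (centred at +0.6 mm), the blades sit about 2 mm off to one side, within both the slot clearance (3 mm) and the tolerance (5 mm). On to the switch.

```bash
python3 -m creep '0 0 0 0 0 .83;0 0 0 0 0 .83;0 0 0 0 0 .83;0 0 0 0 0 .83;0 0 0 0 0 .84;-.8 .03 0 0 0 0;-1 .03 0 0 0 0;-1 .03 0 0 0 0;-.8 .03 0 0 0 0;-.36 .03 0 0 0 0' .7 20 >/dev/null
python3 -m creep '0 0 .5 0 0 0;0 0 .8 0 0 0;0 0 .7 0 0 0;0 0 .4 0 0 0;0 0 .2 0 0 0;0 0 0 0 0 0;0 0 0 0 0 0;0 0 0 0 0 0;0 0 0 0 0 0;0 0 0 0 0 0' >/dev/null
python3 plan.py .633,-.2613,.0595,76
```

```text
now [ 0.634  -0.2604  0.0847] yang 76.15 F [-0.5  0.1  0.4] w 0.0256 gf 0.0 t 50.22
.633,-.2613,.0595,76 rot [-0.01  0.02  0.03] shift [ 0.02 -0.04  0.84] | shift-in-old-frame [ 0.03 -0.04  0.84]
```

```bash
python3 -m creep '.02 -.04 .24 0 0 0;0 0 .3 0 0 0;0 0 .2 0 0 0;0 0 .1 0 0 0;0 0 0 0 0 0;0 0 0 0 0 0;0 0 0 0 0 0;0 0 0 0 0 0;0 0 0 0 0 0;0 0 0 0 0 0' >/dev/null
python3 plan.py
python3 -m creep '0 0 0 0 0 0;0 0 0 0 0 0;0 0 0 0 0 0;0 0 0 0 0 0;0 0 0 0 0 0;0 0 0 0 0 0;0 0 0 0 0 0;0 0 0 0 0 0;0 0 0 0 0 0;0 0 0 0 0 0' 1 20 >/dev/null
python3 plan.py
python3 -m creep '0 -.1 0 0 0 0;0 -.1 0 0 0 0;0 -.1 0 0 0 0;0 -.1 0 0 0 0;0 -.1 0 0 0 0;0 -.1 0 0 0 0;0 -.1 0 0 0 0;0 -.05 0 0 0 0;0 0 0 0 0 0;0 0 0 0 0 0' >/dev/null
python3 plan.py
```

```text
now [ 0.6325 -0.261   0.0583] yang 76.14 F [ 0.3 -0.8 -1. ] w 0.0258 gf 0.0 t 51.05
now [ 0.6324 -0.2616  0.0583] yang 76.13 F [-1.6 -5.5  0.4] w 0.005 gf 23.9 t 51.88
now [ 0.6269 -0.283   0.0583] yang 76.13 F [-2.9  0.6  5.1] w 0.0048 gf 24.3 t 52.72
```

```bash
python3 -m creep '0 -.07 0 0 0 0;0 -.07 0 0 0 0;0 0 0 0 0 0;0 0 0 0 0 0;0 0 0 0 0 0;0 0 0 0 0 0;0 0 0 0 0 0;0 0 0 0 0 0;0 0 0 0 0 0;0 0 0 0 0 0' >/dev/null
python3 plan.py
python3 -m creep '0 0 0 0 0 0;0 0 0 0 0 0;0 0 0 0 0 0;0 0 0 0 0 0;0 0 0 0 0 0;0 0 -.2 0 0 0;0 0 -1 0 0 0;0 0 -1 0 0 0;0 0 -1 0 0 0;0 0 -1 0 0 0' .5 >/dev/null
python3 -m creep '1 -1 -.5 0 0 0;1 -1 0 0 0 0;1 -1 0 0 0 0;1 -1 0 0 0 0;1 -1 0 0 0 0;1 0 0 0 0 0;0 0 0 0 0 0;0 0 0 0 0 0;0 0 0 0 0 0;0 0 0 0 0 0' >/dev/null
python3 plan.py
python3 - <<'E'
from h import *
f=cam("scene")["frame"]; crop(f,150,90,250,190,3.2,"pics/n.png")
E
```

```text
now [ 0.6269 -0.2833  0.0582] yang 76.19 F [ 0.6 12.9  8.3] w 0.0054 gf 24.7 t 53.55
now [ 0.4217 -0.3864  0.1986] yang 76.2 F [ 0.9 -0.1  0.5] w 0.0428 gf 0.0 t 55.22
```

View pics/n.png

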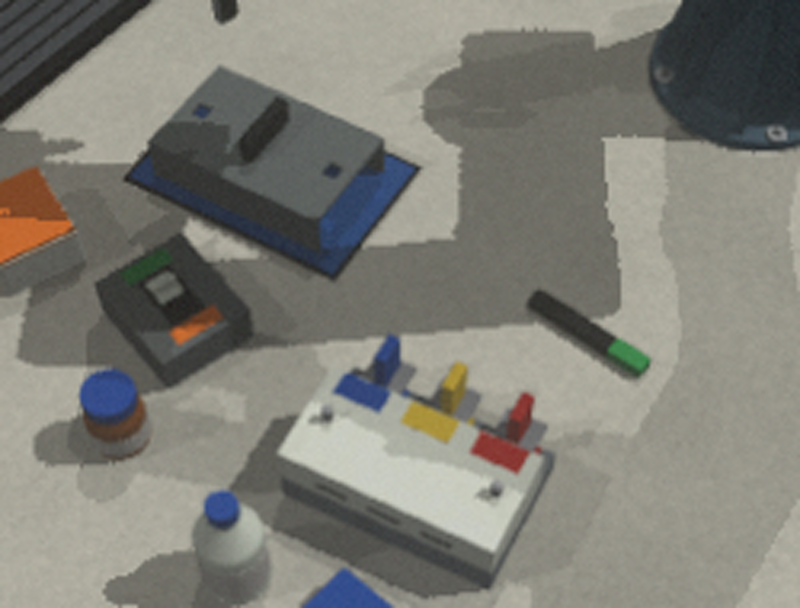

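The cover stands square on the mat (265,150), the switch plate (165,287) is at the green end, and all three blades (390,360; 455,388; 522,415) are in their slots, with the arm clear. Hand in.

```bash
python3 -c "
from rig import env
print(env.close_job())"
```

```text
the job is handed in; nothing more can be done
None
```

I've handed the job in, but no verdict came back: the switch went to orange and back to green, the cover stands square on the mat, and the red, blue and yellow blades are in their slots (about 2 mm off in depth and sideways by camera, tolerances 7 and 5 mm).

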